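# Zero a reflectance head on its white tile and hold it on a sample filter

## Task

Lift the hand-held reflectance head out of the well of its dock and zero it: hold it upright on the middle of the dock's square white tile, sprung nose pushed in a good half of its stroke, for about two seconds. Then take the reading in the same way, upright and centred on the one sample filter in the three-place carrier, whose other two places hold only smaller empty holders; the program finishes while the head is still held pressed on the filter, not let go. Press lightly, never hard, and leave the filter in its place and everything else undisturbed.

Things in the scene. Friction and masses are not known exactly. Their poses are not given: they have to be found in the camera images.
- head: Hand-held reflectance head, 0.16 kg, upright in the dock's well at the start. White box grip 46 (x) x 28 (y) x 66 mm tall, rubber strips on both wide faces: pinch across the 28 mm, along its y. Below: 34 mm round barrel 30 mm long, then the sprung nose. Origin: centre of the grip's underside, the shoulder that rests on the well's rim; z up to the grip's top at +66 mm.
- nose (a joint): How far the sprung nose is pushed up into the barrel, m: 0 fully out, 0.012 at the hard stop. The spring needs 1 N to start and 0.5 N per mm more (4 N at half stroke, 7 N at the stop).
- nose_tip (a point): Centre of the flat end face of the round black nose (30 mm in diameter), the face that touches the tile or filter. It lies 42 mm below the head's origin when the nose is fully out; the fine bright ring on the nose is its half-way line.
- dock: The meter's dock, white, fixed to the desk, base 170 (x) x 150 (y) x 16 mm, origin at the centre of its underside, front at -x. The head's well is a round 38 mm hole in an upright collar 60 mm across, rim 62 mm above the desk, at x +45, y +38 mm; the head hangs 42 mm into it. A sloped display up to about 40 mm high stands beside it at x +43, y -36 mm.
- tile: The square white ceramic zeroing tile, 46 x 46 mm, fixed in the front half of the dock. Origin at the centre of its underside; its top is 6 mm above that.
- tile_top (a point): Centre of the tile's top face, 20.5 mm above the desk.
- carrier: The filter carrier, an aluminium plate 74 (x) x 212 (y) x 10 mm with a small pull tab at its +y end, fixed to the desk. Origin at the centre of its underside. It has three round wells 54.5 mm wide and 4 mm deep at y = -66, 0 and +66 mm.
- filter: The sample filter: a round plastic disc 52 mm across and 7 mm thick with a greyish brown dust-stained membrane, lying loose in one of the three wells, so its top is 13 mm above the desk. Origin at the centre of its underside, z up.
- blank_1: An empty filter holder, 46 mm across, 8 mm thick, in one of the other wells; not to be measured. Origin at the centre of its underside.
- blank_2: The other empty filter holder, the same as the first. Origin at the centre of its underside.
- vial_amber: Bystander: capped amber sample vial, 24 mm wide, 55 mm tall, standing behind the work. Origin at the centre of its underside.
- vial_clear: Bystander: capped pale sample vial, 24 mm wide, 55 mm tall, standing behind the work. Origin at the centre of its underside.
- tweezers: Bystander: steel tweezers 126 mm long, 8 mm high, lying near the front edge of the desk. Origin in the middle of the underside, along its x.
- jar: Bystander: plastic jar with screw cap, 59 mm wide, 70 mm tall, behind the work. Origin at the centre of its underside.
Mind the look-alikes: they are no part of the job. Leave any blue or pink look-alike of the filter alone. What is shaped like the head but blue is not meant.

How it is judged:
On the way, in this order (a step that is already met when the one before it is completed fails the run):
1. the head is lifted clear of the well, held in the fingers (z of nose_tip in the frame of dock above 0.062 m and contact force between the fingers and head above 1 N), for 0.1 s.
2. zeroed: nose within 8 mm of the middle of the tile, pushed in at least 5 mm, head upright within 5 degrees, tile pressed, for 1.2 s (horizontal distance between nose_tip and tile_top below 0.008 m and value of joint nose above 0.005 m and angle between head's own z axis and vertical below 0.09 rad and contact force between head and tile above 2 N and contact force between the fingers and head above 1 N), for 1.2 s.
At the end, for the whole second after the job is handed in: The fingers still hold the head, upright within 5 degrees and at rest, its nose within 6 mm of the filter's centre, pushed in at least 5 mm and pressing the filter with 2 to 15 N without touching the carrier; the filter lies flat in its well, moved less than 6 mm (horizontal distance between nose_tip and filter below 0.006 m and value of joint nose above 0.005 m and angle between head's own z axis and vertical below 0.09 rad and contact force between head and filter between 2 and 15 N and contact force between head and carrier below 0.5 N and contact force between the fingers and head above 1 N and linear speed of head below 0.02 m/s and height (world z) of filter between 0.003 and 0.009 m and distance of filter from where it was at the start of the episode below 0.006 m and angle between filter's own z axis and vertical below 0.06 rad); the arm keeps its last pose, push and grip.
It fails at once if the tile, the filter or the carrier is pressed with more than 20 N (contact force between head and tile above 20 N or contact force between head and filter above 20 N or contact force between head and carrier above 20 N).
It fails at once if a vial, the jar, the tweezers or an empty holder is moved by more than 30 mm (distance of any of vial_amber, vial_clear, jar, tweezers, blank_1, blank_2 from where it was at the start of the episode above 0.03 m).
It also fails if it takes over 43 s, if anything falls off the work surface, if the arm or the gripper's body presses on something with over 40 N, if the wrist force passes 120 N, or if a joint passes its speed limit or range.

## Robot

A 6-joint arm with a two-finger parallel gripper is mounted at the origin on a cart in front of the work surface, level with it; the furniture and walls round the work are solid. World frame = base frame: x ahead of the robot, y to its left, z up, the work surface at z = 0. Lengths are in m, angles in rad, forces in N, time in s.
With the tool pointing down it reaches from about 0.325 to 0.775 m from the base axis. Payload 5.5 kg.
Tool frame: the origin (TCP) lies on the centre line of the jaws, within the pads' length; the fingertips stand 22 mm ahead of it and the grasp point (between the pads) lies 3 mm ahead of it; z points along the fingers, y is the line along which they close (so a half turn about z gives the same grasp; the last joint's range is limited). The gripper opens to 88 mm and grips with 3 to 60 N. Pads are 20 mm wide; open, the fingers measure 115 mm over their backs; the gripper's body (75 mm by 178 mm) begins 61 mm behind the grasp point.
Start: joints at [-1.194, 0.091, 1.231, -0, 1.82, -0.057], TCP at [0.252, -0.544, 0.245] pointing down, gripper open.
Joint ranges: [-2.87, 2.87], [-0.86, 2.18], [0.17, 2.46], [-1.51, 4.65], [0.06, 2.69], [-2.65, 2.65]. Speed limits (rad/s): [2.57, 2.57, 3.01, 3.14, 3.14, 3.14].

## Interface

Orientations are given as a rotation vector (axis times angle).
In Python, from plant import robot gives the robot as it stands.
- The arm moves only by the shell command python3 -m crank 'ROWS' [OPENING] [FORCE]. ROWS is JSON, a list of rows, each a list of 2 entries, a list of its own where there are three numbers: the shift along the tool's x, y, z scaled (see below), then the turn about the tool's z scaled (see below). In form: [[[dx, dy, dz], roll], ...]. A call has 1 to 12 rows; each row is the pose to reach, as a shift and turn from the pose commanded when the call began, along the tool's axes at that moment; what a row does not reach only later rows make up. The controller multiplies each number of a shift by 120 mm and each number of a turn by 90 degrees. A row lasts 1/12 s, in which the tool goes at most 41.7 mm and 7.16 degrees, less where a joint would pass 70% of its speed; a pose out of reach is approached as far as the arm can. A call with a number of a shift or a turn outside -1 to 1 is refused whole. A call with a gripper value outside its range is refused whole. OPENING is the opening, from 0 (shut) to 1 (fully open), set as the call begins (- or left out, the last holds). The fingers move at their own pace and stop on an object; FORCE is the grip in N (left out, the last holds). Time passes only in rows, so rows that repeat a pose let the fingers close. It gives the time, the measured TCP pose, the force, the opening and the grip force at its end, in the units of the state.
- robot.read_state(): the state, without advancing time (a new reading comes with each control period).
- robot.read_camera(name): name is "scene" or "top" or "wrist"; returns a dict with "color" (420x560x3 uint8, blue, green, red), "fx", "fy", "cx", "cy" (pixels), "dist" ([k1, k2, p1, p2, k3] as OpenCV has them; the pictures are not rectified), "eye" and "rotation" of the camera in the world. Camera axes: x right, y down, z forward; pixel columns grow to the right and rows downward; lengths in m; the calibration is good to about 2 mm. A picture is of the moment at which its call begins. There is no depth.
- robot.close_job(): hands the job in; it is judged then, once.
The state is a dict: "t": time; "joints": joint angles; "joint_velocities": joint speeds; "joint_efforts": joint torques, N m; "eef_pos": TCP position; "orientation": TCP orientation; "contact_force": force on the tool from outside, world axes, zero at the start; "torque": the same for the moment, N m; "gripper_width": finger opening in m; "grasp_force": force on a finger pad.
Only numpy, scipy, OpenCV 4.12 (cv2) and the standard library are available. Lean on these libraries where they do the work, as an engineer would, in place of code of your own. Each camera call takes 0.05 s, during which the arm holds its last target. There are 200 camera calls.

## Working session

There is one attempt and no reset: what is moved stays moved. The work goes in short steps, Python scripts to look and compute and a shell command to move; the robot and the scene stay as the last step left them, time stands still between calls to the robot, and variables do not carry over. Pictures are saved under pics/ and viewed, at most 10 in all, crops included, and the job is handed in when it is done.

```bash
mkdir -p pics; ls; python3 - <<'E'
from plant import robot
import cv2,numpy as np
for n in ("scene","top"):
    c=robot.read_camera(n); cv2.imwrite(f"pics/{n}0.png",c["color"]); print(n,c["fx"],c["fy"],c["cx"],c["cy"],c["dist"],c["eye"],np.round(c["rotation"],3).tolist())
s=robot.read_state(); print(s)
E
```

```text
pics
scene 501.42129742982337 501.42129742982337 278.93529321655427 209.9120587268191 [-0.14062452  0.          0.          0.          0.        ] [-0.00496284  1.02147362  0.6774135 ] [-0.627, 2.429, -1.441]
top 474.7245738458111 474.7245738458111 281.53488672507575 203.0874103801452 [-0.15127941  0.          0.          0.          0.        ] [0.50219976 0.02453765 1.11698147] [-2.192, 2.209, -0.029]
{'t': 0.1, 'joints': array([-1.19370176e+00,  9.18157337e-02,  1.23173310e+00,  2.38423464e-06,
        1.81979501e+00, -5.67031577e-02]), 'joint_velocities': array([ 0.00123392, -0.00042531, -0.00213182,  0.00092695,  0.00061225,
        0.00108447]), 'joint_efforts': array([ 2.87865223e-03, -4.47857738e+01, -4.07569385e+01,  7.01855030e-02,
        2.84143776e-02, -1.21464186e-04]), 'eef_pos': array([ 0.25210977, -0.54422621,  0.24361893]), 'orientation': array([-3.06629476e+00, -6.75706388e-01,  4.34955907e-04]), 'contact_force': array([ 0.73210571, -0.06916521,  0.24091709]), 'torque': array([ 0.01218719, -0.01600491,  0.04675056]), 'grasp_force': 0.0, 'gripper_width': 0.0880237528499188}
```

View pics/top0.png

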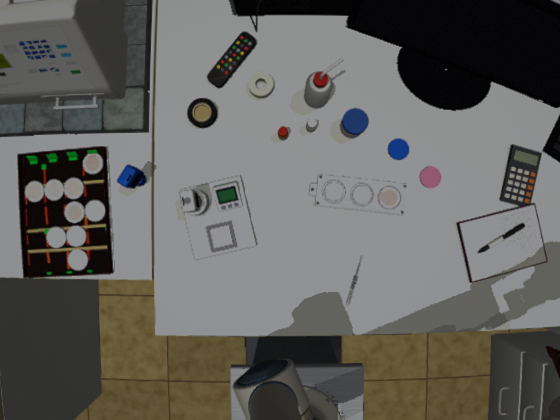

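View pics/scene0.png

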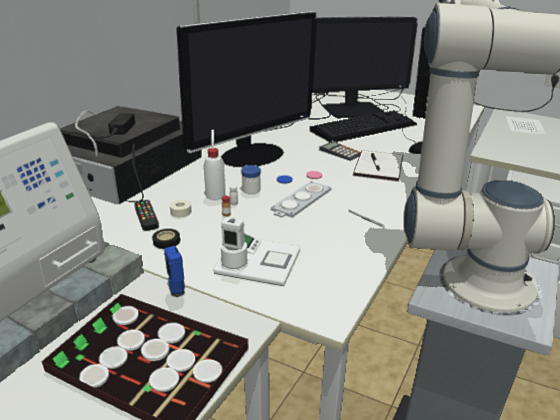

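The top view (up is +x, left is +y) shows the dock at about (218,218), with the white head in its well at about (193,202) and the tile at (221,236). The carrier is at (360,194).

Filter candidates:
- The brownish disc in the carrier at (389,197).
- The holders at (334,190) and (362,194), which are empty.
- The blue disc at (398,149) and the pink disc at (430,177), which are look-alikes on the desk.

The disc at (389,197) fits best, as it is greyish brown and sits in the carrier. The blue head-shaped object at (131,177) is not the one meant. I'll confirm with a crop.

```bash
cat > h.py <<'E'
import cv2,numpy as np
from plant import robot
from scipy.spatial.transform import Rotation as R
def rot(c):
    r=np.array(c["rotation"],float); return r if r.shape==(3,3) else R.from_rotvec(r).as_matrix()
def K(c): return np.array([[c["fx"],0,c["cx"]],[0,c["fy"],c["cy"]],[0,0,1]])
def cast(c,uv,z):
    p=cv2.undistortPoints(np.array(uv,float).reshape(-1,1,2),K(c),np.array(c["dist"])).reshape(-1,2)
    d=np.c_[p,np.ones(len(p))]@rot(c).T; e=np.array(c["eye"])
    return e+d*((z-e[2])/d[:,2])[:,None]
def proj(c,P):
    M=rot(c).T; t=-M@np.array(c["eye"])
    return cv2.projectPoints(np.array(P,float).reshape(-1,1,3),cv2.Rodrigues(M)[0],t,K(c),np.array(c["dist"]))[0].reshape(-1,2)
E
python3 - <<'E'
from h import *
c=robot.read_camera("top"); im=c["color"]
cv2.imwrite("pics/crop1.png",cv2.resize(im[165:265,170:270],None,fx=5.5,fy=5.5,interpolation=cv2.INTER_CUBIC))
a=cv2.resize(im[170:220,305:415],None,fx=7,fy=7,interpolation=cv2.INTER_CUBIC)
cv2.imwrite("pics/crop2.png",a)
# dock outline corners & markers by edges
g=cv2.cvtColor(im,cv2.COLOR_BGR2GRAY)
hsv=cv2.cvtColor(im,cv2.COLOR_BGR2HSV)
sub=hsv[170:220,305:415]
print("carrier HSV samples",hsv[197,389],hsv[190,334],hsv[194,362],hsv[194,348],hsv[230,300])
for t in (120,140,160,180):
    m=(g[215:260,195:250]<t).astype(np.uint8)
    cs,h=cv2.findContours(m,cv2.RETR_CCOMP,cv2.CHAIN_APPROX_NONE)
    for k in cs:
        if cv2.contourArea(k)>150:
            r=cv2.minAreaRect(k); q=cv2.boxPoints(r)+[195,215]; w=cast(c,q,.0205)
            print(t,np.round(r[0]+np.array([195,215]),1),np.round(r[1],1),round(r[2],1),np.round(w.mean(0),4),np.round(np.linalg.norm(w[0]-w[1]),4),np.round(np.linalg.norm(w[2]-w[1]),4))
m=cv2.inRange(hsv[175:215,310:410],(3,25,0),(30,255,255))
cs,_=cv2.findContours(m,cv2.RETR_EXTERNAL,cv2.CHAIN_APPROX_NONE)
for k in cs:
    if cv2.contourArea(k)>60:
        (x,y),r=cv2.minEnclosingCircle(k);M=cv2.moments(k);u=[M['m10']/M['m00']+310,M['m01']/M['m00']+175]
        print("brown",x+310,y+175,r,u,cast(c,u,.013))
E
```

```text
carrier HSV samples [ 11  35 139] [110   5 143] [110   5 144] [105   7 148] [105   3 148]
120 [220.9 236.1] [26.4 26.9] 76.0 [0.4638 0.1734 0.0205] 0.0628 0.0611
120 [220.7 236.3] [21.9 21.3] 77.0 [0.4634 0.1739 0.0205] 0.0496 0.0506
140 [221.1 236.1] [28.4 28.2] 77.0 [0.4639 0.173  0.0205] 0.0657 0.0657
140 [221.  236.1] [20.2 20.2] 77.0 [0.4639 0.1732 0.0205] 0.047 0.0466
160 [222. 237.] [44. 54.] 90.0 [0.4618 0.1711 0.0205] 0.1259 0.1017
180 [222. 237.] [44. 54.] 90.0 [0.4618 0.1711 0.0205] 0.1259 0.1017
brown 387.71839141845703 197.14367866516113 8.760442733764648 [388.43839541547277, 196.99140401146133] [[ 0.55190536 -0.21806691  0.013     ]]
```

View pics/crop1.png

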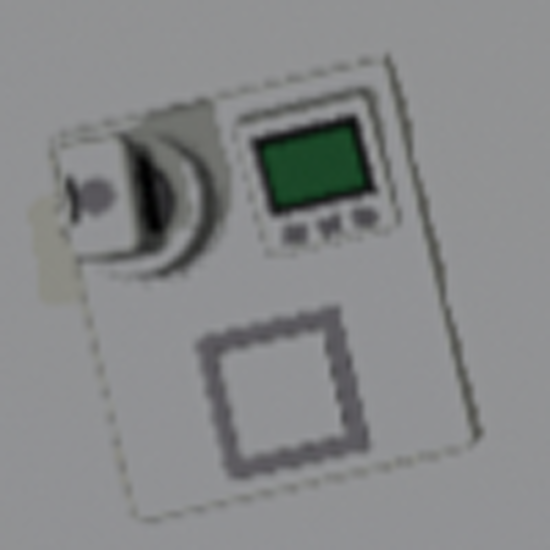

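View pics/crop2.png

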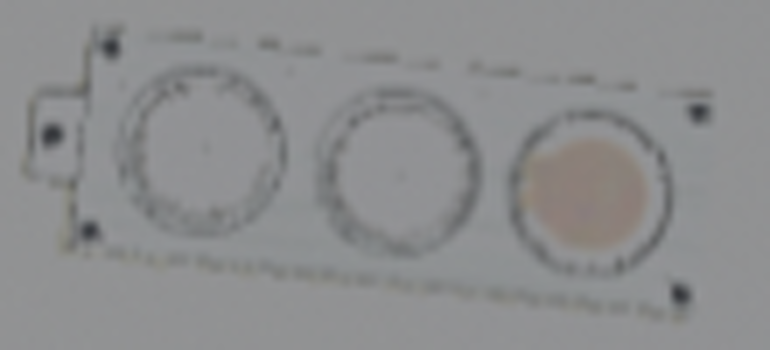

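The dock crop shows the tile framed at full-image (221,236). The grip's top face spans roughly (181,191) to (195,211), with its long side along the dock's x. The carrier crop shows the brown membrane at (389,197), in the well at the -y end. The other two places hold plain empty holders, so the brown disc is the filter.

```bash
python3 - <<'E'
from h import *
c=robot.read_camera("top"); im=c["color"]
f=lambda p,s,o:(np.array(p,float)+.5)/s-.5+o
P=f([[52,135],[388,58],[478,438],[135,518]],5.5,[170,165]); w=cast(c,P,.016)
print("dock",np.round(w,4),[np.linalg.norm(w[i]-w[(i+1)%4]).round(4) for i in range(4)])
ctr=w.mean(0); ax=(w[0]+w[1]-w[2]-w[3])[:2]; ax/=np.linalg.norm(ax); yaw=np.arctan2(ax[1],ax[0])
tl=np.array([.4638,.1732])
t=cast(c,P,.016)
print("ctr",ctr,"yaw",np.degrees(yaw))
ay=np.array([-ax[1],ax[0]])
print("well",ctr[:2]+.045*ax+.038*ay,"tile in dock",(tl-ctr[:2])@ax,(tl-ctr[:2])@ay)
H=f([[60,145],[120,137],[140,245],[82,258]],5.5,[170,165]); h=cast(c,H,.128)
print("head",np.round(h,4),h.mean(0),[np.linalg.norm(h[i]-h[(i+1)%4]).round(4) for i in range(4)])
d=h[0]+h[1]-h[2]-h[3]; print("headyaw",np.degrees(np.arctan2(d[1],d[0])))
b=im[170:220,305:415].astype(int); m=((b[...,2]-b[...,0])>4).astype(np.uint8)
cs,_=cv2.findContours(m,cv2.RETR_EXTERNAL,cv2.CHAIN_APPROX_NONE); k=max(cs,key=cv2.contourArea)
e=cv2.minAreaRect(k); u=np.array(e[0])+[305,170]; print("filter",u,e[1],cast(c,u,.013))
r=f([592,192],7,[305,170]); print("ring",r,cast(c,r,.012))
S=f([[108,46],[700,112],[682,294],[90,231]],7,[305,170]); s=cast(c,S,.010); sc=s.mean(0); y=(s[0]+s[3]-s[1]-s[2])[:2]; y/=np.linalg.norm(y)
print("carrier",sc,"pred filter well",sc[:2]-.066*y, np.degrees(np.arctan2(y[1],y[0]))-90,[np.linalg.norm(s[i]-s[(i+1)%4]).round(4) for i in range(4)])
# scene view membrane check
c2=robot.read_camera("scene"); g=proj(c2,[[.552,-.2185,.013]]); print("scene proj",g)
b=c2["color"].astype(int); x,yy=g[0].astype(int); q=b[yy-12:yy+13,x-16:x+17]; m=((q[...,2]-q[...,0])>4)
n,l,st,ce=cv2.connectedComponentsWithStats(m.astype(np.uint8)); i=1+np.argmax(st[1:,4]); u2=ce[i]+[x-16,yy-12]; print(u2,st[i],cast(c2,u2,.013))
E
```

```text
dock [[0.574  0.2724 0.016 ]
 [0.6054 0.1284 0.016 ]
 [0.4445 0.0912 0.016 ]
 [0.4111 0.2372 0.016 ]] [np.float64(0.1473), np.float64(0.1652), np.float64(0.1498), np.float64(0.1667)]
ctr [0.50874675 0.18228622 0.016     ] yaw 12.614081785520721
well [0.54436204 0.22919626] tile in dock -0.04584615594829018 0.0009486993836992722
head [[0.5629 0.2441 0.128 ]
 [0.5657 0.2208 0.128 ]
 [0.5244 0.2131 0.128 ]
 [0.5196 0.2355 0.128 ]] [0.54311773 0.2283659  0.128     ] [np.float64(0.0234), np.float64(0.042), np.float64(0.0229), np.float64(0.0441)]
headyaw 10.858140439538658
filter [388.  197.5] (15.0, 18.0) [[ 0.55072024 -0.21700647  0.013     ]]
ring [389.14285714 197.        ] [[ 0.55191862 -0.21996172  0.012     ]]
carrier [ 0.5596191  -0.15442654  0.01      ] pred filter well [ 0.55205733 -0.21999192] -6.578958939491386 [np.float64(0.2011), np.float64(0.0616), np.float64(0.2006), np.float64(0.0622)]
scene proj [[313.61269613 187.26806298]]
[313.79545455 187.95454545] [10 10 15  7 88] [[ 0.5495218  -0.21453166  0.013     ]]
```

```bash
cat >> h.py <<'E'
def units(x,y,z,yaw):
    s=robot.read_state(); M=R.from_rotvec(s["orientation"]).as_matrix()
    d=M.T@(np.array([x,y,z])-s["eef_pos"])/.12; cur=np.degrees(np.arctan2(M[1,0],M[0,0]))
    print("t",round(s["t"],2),"pos",s["eef_pos"].round(4),"yaw",cur.round(2),"tilt",np.degrees(np.arccos(-M[2,2])).round(2),"F",s["contact_force"].round(2),"w",round(s["gripper_width"],4),"gf",round(s["grasp_force"],1))
    print("units",d.round(3),"turn",round(-(yaw-cur)/90,3))
E
python3 -m crank '[[[0.98,-0.96,0],0],[[0.98,-0.96,0],0],[[0.98,-0.96,0],0],[[0.98,-0.96,0],0],[[0.98,-0.96,0],0]]' 1
python3 -m crank '[[[0.98,-0.96,0],0],[[0.98,-0.96,0],0],[[0.98,-0.96,0],0],[[0.98,-0.96,0],0],[[0.98,-0.96,0],0]]'
python3 -m crank '[[[0.98,-0.96,0],0],[[0.98,-0.96,0],0],[[0.98,-0.96,0],0],[[0.98,-0.96,0],0],[[0.98,-0.96,0],0]]'
python3 -m crank '[[[0.98,-0.96,0],0.0],[[0.98,-0.96,0],0],[[0.98,-0.96,0],0],[[0.98,-0.96,0],0],[[0.98,-0.96,0],0]]'
python3 -c "
from h import *
units(.5437,.2288,.2,12)"
```

```text
t: 0.67
eef_pos: [0.3126, -0.3856, 0.2455]
orientation: [-3.066, -0.684, -0.004]
contact_force: [-0.3, 1.0, 1.3]
gripper_width: 0.0876
grasp_force: 0.0
t: 1.08
eef_pos: [0.3707, -0.2315, 0.2453]
orientation: [-3.065, -0.686, -0.004]
contact_force: [-0.1, -0.7, -0.0]
gripper_width: 0.0879
grasp_force: 0.0
t: 1.5
eef_pos: [0.4285, -0.0775, 0.2446]
orientation: [-3.063, -0.687, -0.002]
contact_force: [0.3, 0.1, -0.0]
gripper_width: 0.088
grasp_force: 0.0
t: 1.92
eef_pos: [0.4866, 0.0759, 0.2436]
orientation: [-3.064, -0.684, 0.001]
contact_force: [1.3, -0.1, 0.3]
gripper_width: 0.0878
grasp_force: 0.0
t 1.92 pos [0.4866 0.0759 0.2436] yaw 25.18 tilt 0.14 F [ 1.29 -0.11  0.31] w 0.0878 gf 0.0
units [ 0.973 -0.95   0.365] turn 0.146
```

```bash
python3 -m crank '[[[0.97,-0.95,0.2],0.146],[[0.97,-0.95,0.2],0.146],[[0.97,-0.95,0.2],0.146],[[0.97,-0.95,0.2],0.146],[[0.97,-0.95,0.2],0.146],[[0.97,-0.95,0.2],0.146],[[0.97,-0.95,0.2],0.146],[[0.97,-0.95,0.2],0.146]]'
python3 - <<'E'
from h import *
units(.5437,.2288,.1,12)
c=robot.read_camera("wrist"); cv2.imwrite("pics/w1.png",c["color"]); print(c["eye"],proj(c,[[.5437,.2288,.128]]))
a=np.radians(12);X=np.array([np.cos(a),np.sin(a)]);Y=np.array([-X[1],X[0]]);C=np.array([.5437,.2288])
print(proj(c,[[*(C+i*.023*X+j*.014*Y),.128] for i,j in((1,1),(1,-1),(-1,-1),(-1,1))]).round(1))
E
```

```text
t: 2.58
eef_pos: [0.5434, 0.2221, 0.2214]
orientation: [3.125, 0.318, 0.002]
contact_force: [0.5, -0.1, -0.6]
gripper_width: 0.088
grasp_force: 0.0
t 2.58 pos [0.5434 0.2221 0.2214] yaw 11.62 tilt 0.06 F [ 0.48 -0.1  -0.58] w 0.088 gf 0.0
units [ 0.013 -0.055  1.012] turn -0.004
[0.6175702  0.23844444 0.36187616] [[269.1490251  222.71722148]]
[[251.  195. ]
 [286.6 194.8]
 [286.4 249.1]
 [252.6 249.3]]
```

View pics/w1.png

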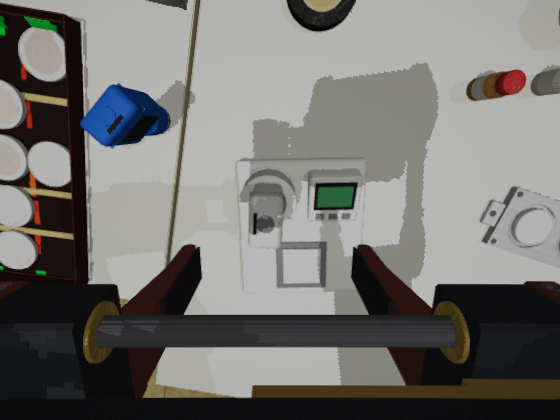

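The wrist view shows the grip top at about (248–285, 193–248), within 2 px of the prediction, so the fingers straddle it in line. I'll descend and grip.

```bash
python3 -m crank '[[[0.01,-0.06,0.2],0],[[0.01,-0.06,0.4],0],[[0.01,-0.06,0.6],0],[[0.01,-0.06,0.8],0],[[0.01,-0.06,0.92],0],[[0.01,-0.06,1.0],0],[[0.01,-0.06,1.0],0],[[0.01,-0.06,1.0],0]]'
python3 -m crank '[[[0,0,0],0],[[0,0,0],0],[[0,0,0],0],[[0,0,0],0],[[0,0,0],0],[[0,0,0],0],[[0,0,0],0],[[0,0,0],0],[[0,0,0],0],[[0,0,0],0]]' 0.2 25
python3 -c "
from h import *
units(.5437,.2288,.1,12)"
```

```text
t: 3.3
eef_pos: [0.543, 0.2304, 0.1015]
orientation: [-3.125, -0.319, -0.001]
contact_force: [-0.2, 0.1, 0.2]
gripper_width: 0.0879
grasp_force: 0.0
t: 4.13
eef_pos: [0.5427, 0.231, 0.1006]
orientation: [3.125, 0.321, -0.0]
contact_force: [1.1, 0.2, 0.3]
gripper_width: 0.0279
grasp_force: 24.4
t 4.13 pos [0.5427 0.231  0.1006] yaw 11.72 tilt 0.01 F [1.07 0.22 0.29] w 0.0279 gf 24.4
units [0.004 0.02  0.005] turn -0.003
```

```bash
python3 -m crank '[[[0,0,-0.05],0],[[0,0,-0.15],0],[[0,0,-0.25],0],[[0,0,-0.35],0],[[0,0,-0.45],0],[[0,0,-0.55],0],[[0,0,-0.65],0],[[0,0,-0.65],0],[[0,0,-0.65],0],[[0,0,-0.65],0]]'
python3 - <<'E'
from h import *
units(.4635,.1733,.178,12)
c=robot.read_camera("wrist"); cv2.imwrite("pics/w2.png",c["color"])
c=robot.read_camera("scene"); s=robot.read_state(); u=proj(c,[s["eef_pos"]-[0,0,.06]])[0].astype(int); print(u)
im=c["color"]; y,x=u[1],u[0]; b=cv2.resize(im[y-60:y+60,x-60:x+60],None,fx=4,fy=4,interpolation=cv2.INTER_CUBIC); cv2.imwrite("pics/s2.png",b)
t=robot.read_camera("top")
print("tile wrist px",proj(robot.read_camera("wrist"),[[.4638,.1732,.0205]]))
E
```

```text
t: 4.97
eef_pos: [0.5426, 0.231, 0.1781]
orientation: [3.125, 0.321, -0.001]
contact_force: [-0.1, 0.2, -2.5]
gripper_width: 0.028
grasp_force: 24.4
t 4.97 pos [0.5426 0.231  0.1781] yaw 11.71 tilt 0.04 F [-0.11  0.2  -2.48] w 0.028 gf 24.4
units [-0.743  0.337  0.002] turn -0.003
[232 223]
tile wrist px [[314.04291803 283.48197147]]
```

View pics/s2.png

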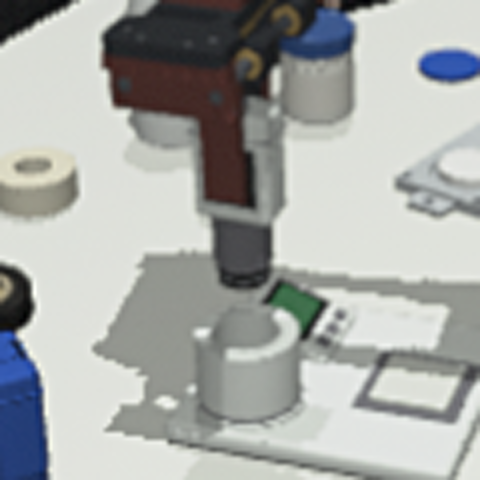

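The head is lifted and upright, with the nose at crop (245,278), clear of the collar. I'll move over the tile and check the nose position from the scene view.

```bash
python3 -m crank '[[[-0.2,0.1,0],0],[[-0.4,0.2,0],0],[[-0.6,0.3,0],0],[[-0.74,0.335,0],0],[[-0.74,0.335,0],0],[[-0.74,0.335,0.2],0],[[-0.74,0.335,0.4],0],[[-0.74,0.335,0.5],0],[[-0.74,0.335,0.5],0],[[-0.74,0.335,0.5],0],[[-0.74,0.335,0.5],0]]'
python3 - <<'E'
from h import *
units(.4635,.1733,.0941,12)
c=robot.read_camera("scene"); s=robot.read_state(); p=s["eef_pos"]
im=c["color"]; tip=p-[0,0,.0806]
u=proj(c,[tip])[0]; t=proj(c,[[.4638,.1732,.0205]])[0]; x,y=u.astype(int); o=np.array([x-40,y-50])
b=cv2.resize(im[y-50:y+40,x-40:x+60],None,fx=6,fy=6,interpolation=cv2.INTER_CUBIC); cv2.imwrite("pics/s3.png",b)
print("tip pred in crop",(u-o+.5)*6-.5,"tile ctr in crop",(t-o+.5)*6-.5,"o",o)
# ring of nose
print(robot.read_camera("wrist")["eye"], proj(c,[tip+[.01,0,0],tip+[0,.01,0],tip+[0,0,.01]])-u)
E
```

```text
t: 6.08
eef_pos: [0.4647, 0.174, 0.1199]
orientation: [-3.125, -0.321, -0.002]
contact_force: [0.3, -0.6, -1.5]
gripper_width: 0.0278
grasp_force: 25.0
t 6.08 pos [0.4647 0.174  0.1199] yaw 11.72 tilt 0.08 F [ 0.26 -0.63 -1.48] w 0.0278 gf 25.0
units [-0.011  0.003  0.215] turn -0.003
tip pred in crop [245.71575114 304.94330177] tile ctr in crop [248.9852915  345.99540945] o [235 200]
[0.53881607 0.19036007 0.26083184] [[-3.77280762 -1.16173165]
 [-2.12006269  2.09479105]
 [ 0.00950416 -3.64032544]]
```

View pics/s3.png

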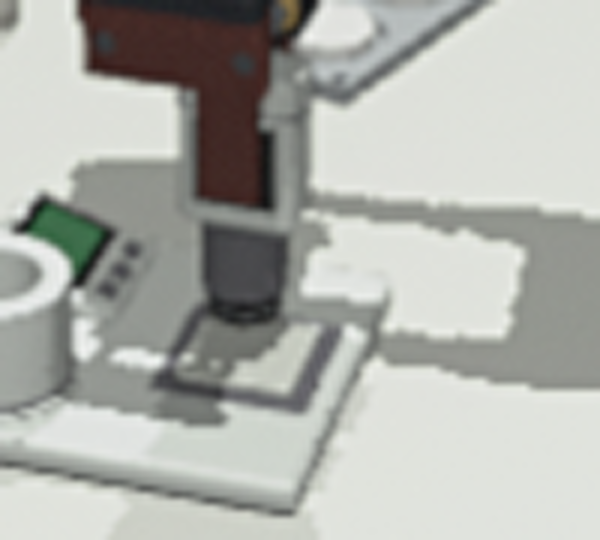

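```bash
python3 - <<'E'
from h import *
c=robot.read_camera("scene"); im=cv2.imread("pics/scene0.png"); g=cv2.cvtColor(im,cv2.COLOR_BGR2GRAY).astype(int)
x0,y0=252,240; sub=g[y0:y0+35,x0:x0+50]
for t in (150,165,180):
    m=(sub<t).astype(np.uint8); cs,h=cv2.findContours(m,cv2.RETR_CCOMP,cv2.CHAIN_APPROX_NONE)
    for k in cs:
        if 150<cv2.contourArea(k)<900:
            q=cast(c,k.reshape(-1,2)+[x0,y0],.0205)[:,:2].astype(np.float32); r=cv2.minAreaRect(q*1000); print("scene tile",t,np.round(r,1) if 0 else (np.round(r[0],1),np.round(r[1],1),round(r[2],1)))
top=robot.read_camera("top")
# filter white rim / membrane in scene, cast contour
b=im.astype(int); q=b[175:200,298:332]; m=((q[...,2]-q[...,0])>6).astype(np.uint8)
k=max(cv2.findContours(m,0,1)[0],key=cv2.contourArea); w=cast(c,k.reshape(-1,2)+[298,175],.013)[:,:2]; print("scene membrane",cv2.minEnclosingCircle((w*1000).astype(np.float32)))
# wrist w2 at lift pose: rays
cw=robot.read_camera("wrist"); im=cv2.imread("pics/w1.png")
cv2.imwrite("pics/fs.png",cv2.resize(cv2.imread("pics/scene0.png")[170:225,265:345],None,fx=9,fy=9,interpolation=cv2.INTER_CUBIC))
E
```

```text
scene membrane ((550.007568359375, -214.79364013671875), 22.96930503845215)
```

View pics/fs.png

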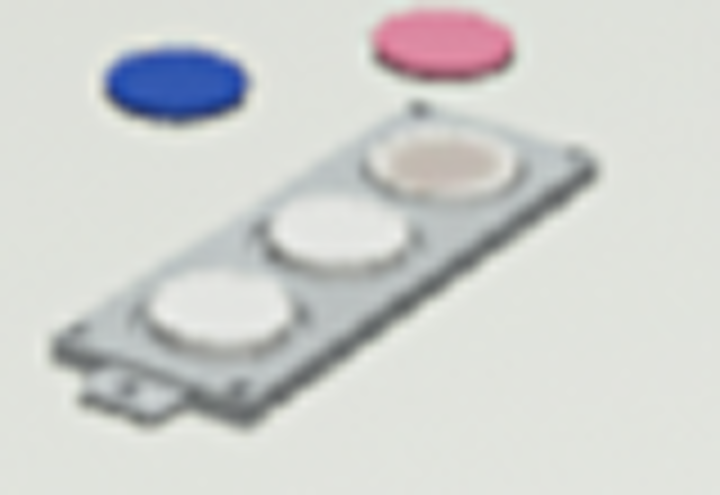

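The crop confirms the filter. Its membrane centre at (443,160) is scene pixel (313.8,187.3), which agrees with the top-view estimate (.552,-.2185). I'll check the tile the same way.

```bash
python3 - <<'E'
from h import *
c=robot.read_camera("scene"); im=cv2.imread("pics/scene0.png"); g=cv2.cvtColor(im,cv2.COLOR_BGR2GRAY).astype(int)
x0,y0=252,240; sub=g[y0:y0+35,x0:x0+50]
print("pred",proj(c,[[.4638,.1732,.0205]]),sub.min(),sub.max())
for t in (150,170,190,205):
    m=(sub<t).astype(np.uint8); cs,h=cv2.findContours(m,cv2.RETR_CCOMP,cv2.CHAIN_APPROX_NONE)
    for k in cs:
        if cv2.contourArea(k)>60:
            q=cast(c,k.reshape(-1,2)+[x0,y0],.0185)[:,:2].astype(np.float32); r=cv2.minAreaRect(q*1000); print(t,cv2.contourArea(k),np.round(r[0],1),np.round(r[1],1),round(r[2],1))
E
```

```text
pred [[276.08088192 257.24923491]] 61 235
150 71.5 [461.7 177.9] [59.5 58.8] 13.1
170 97.5 [461.4 178. ] [61.1 59.4] 14.3
190 127.0 [461.9 178.1] [61.8 61.3] 13.7
205 388.5 [461.7 176.8] [62.8 64.7] 13.1
205 233.5 [464.5 172.5] [47.6 53.2] 12.4
```

Both views put the tile within 2 mm of the current TCP (.4647,.174), well inside the tolerance, so I'll press gently.

```bash
python3 -m crank '[[[0,0,0.05],0],[[0,0,0.1],0],[[0,0,0.14],0],[[0,0,0.155],0],[[0,0,0.17],0],[[0,0,0.185],0],[[0,0,0.2],0],[[0,0,0.21],0],[[0,0,0.21],0],[[0,0,0.21],0]]'
python3 -c "
from h import *
units(.4647,.174,.0941,12)"
```

```text
t: 7.22
eef_pos: [0.4639, 0.1737, 0.0937]
orientation: [-3.125, -0.321, 0.0]
contact_force: [-2.6, -1.6, 3.5]
gripper_width: 0.0278
grasp_force: 25.0
t 7.22 pos [0.4639 0.1737 0.0937] yaw 11.72 tilt 0.01 F [-2.61 -1.58  3.45] w 0.0278 gf 25.0
units [ 0.007 -0.001 -0.003] turn -0.003
```

```bash
python3 -m crank '[[[0,0,0],0],[[0,0,0],0],[[0,0,0],0],[[0,0,0],0],[[0,0,0],0],[[0,0,0],0],[[0,0,0],0],[[0,0,0],0],[[0,0,0],0],[[0,0,0],0],[[0,0,0],0],[[0,0,0],0]]'
python3 -m crank '[[[0,0,0],0],[[0,0,0],0],[[0,0,0],0],[[0,0,0],0],[[0,0,0],0],[[0,0,0],0],[[0,0,0],0],[[0,0,0],0],[[0,0,0],0],[[0,0,0],0],[[0,0,0],0],[[0,0,0],0]]'
python3 - <<'E'
from h import *
F=[]
for i in range(6):
    c=robot.read_camera("scene"); F.append(robot.read_state()["contact_force"])
print(np.mean(F,0).round(2)); units(.4647,.174,.0941,12)
s=robot.read_state(); u=proj(c,[s["eef_pos"]-[0,0,.07]])[0].astype(int); x,y=u
cv2.imwrite("pics/s4.png",cv2.resize(c["color"][y-35:y+35,x-45:x+45],None,fx=8,fy=8,interpolation=cv2.INTER_CUBIC))
E
```

```text
t: 8.22
eef_pos: [0.464, 0.1737, 0.0934]
orientation: [-3.125, -0.321, -0.0]
contact_force: [-2.4, -1.6, 3.1]
gripper_width: 0.028
grasp_force: 25.0
t: 9.22
eef_pos: [0.464, 0.1737, 0.0935]
orientation: [-3.125, -0.321, -0.0]
contact_force: [-2.9, -0.7, 2.6]
gripper_width: 0.0277
grasp_force: 25.0
[-2.3  -0.81  2.72]
t 9.52 pos [0.464  0.1737 0.0934] yaw 11.71 tilt 0.0 F [-1.74 -0.91  2.5 ] w 0.028 gf 25.0
units [ 0.007 -0.002 -0.005] turn -0.003
```

View pics/s4.png

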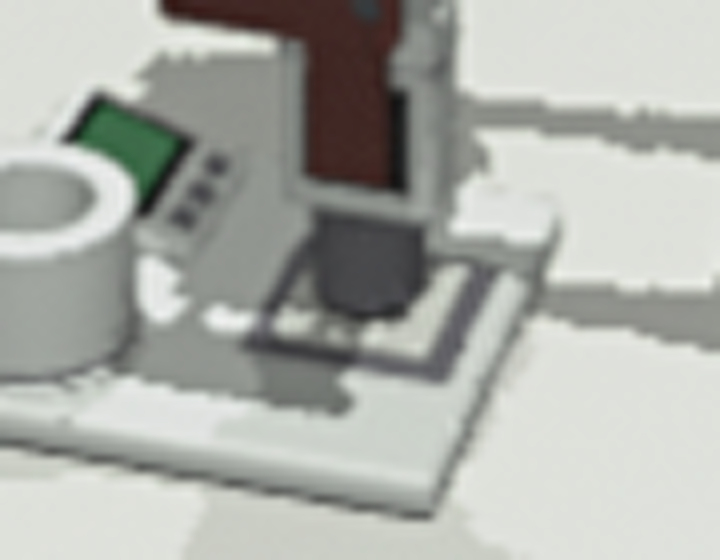

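The nose is centred on the tile: nose face at crop (370,295), tile frame at (372,307) about 4.5 mm lower, which accounts for the offset. It is compressed with roughly 4.5 N and has been held about 2.4 s. I'll lift off and carry it to the filter.

```bash
python3 -m crank '[[[0,0,-0.05],0],[[0,0,-0.15],0],[[0,0,-0.3],0],[[0,0,-0.45],0],[[0,0,-0.45],0],[[0,0,-0.45],0]]' >/dev/null
python3 -m crank '[[[0.01,0.2,0],0],[[0.01,0.45,0],0],[[0.01,0.75,0],0],[[0.01,0.95,0],0]]' >/dev/null
python3 -m crank '[[[0.01,0.25,0],0],[[0.01,0.5,0],0],[[0.01,0.75,0],0],[[0.01,0.95,0],0]]' >/dev/null
python3 -m crank '[[[0.01,0.25,0],0],[[0.01,0.5,0],0],[[0.01,0.75,0],0],[[0.01,0.9,0],0],[[0.01,0.9,0],0],[[0.01,0.9,0],0],[[0.01,0.9,0],0]]'
python3 -c "
from h import *
units(.551,-.2185,.110,12)"
```

```text
t: 11.27
eef_pos: [0.5353, -0.1539, 0.1461]
orientation: [-3.124, -0.321, 0.003]
contact_force: [0.3, 0.3, -2.5]
gripper_width: 0.0279
grasp_force: 25.0
t 11.27 pos [ 0.5353 -0.1539  0.1461] yaw 11.72 tilt 0.13 F [ 0.3   0.35 -2.46] w 0.0279 gf 25.0
units [0.02  0.554 0.3  ] turn -0.003
```

```bash
python3 -m crank '[[[0.01,0.15,0],0],[[0.02,0.35,0],0],[[0.02,0.5,0],0],[[0.02,0.555,0],0],[[0.02,0.555,0.1],0],[[0.02,0.555,0.2],0],[[0.02,0.555,0.3],0],[[0.02,0.555,0.3],0],[[0.02,0.555,0.3],0],[[0.02,0.555,0.3],0],[[0.02,0.555,0.3],0]]'
python3 - <<'E'
from h import *
units(.551,-.2185,.0865,12)
c=robot.read_camera("scene"); s=robot.read_state(); p=s["eef_pos"]; tip=p-[0,0,.0806]
u=proj(c,[tip])[0]; f=proj(c,[[.5515,-.2185,.013]])[0]; x,y=u.astype(int); o=np.array([x-35,y-30])
cv2.imwrite("pics/s5.png",cv2.resize(c["color"][y-30:y+30,x-35:x+35],None,fx=10,fy=10,interpolation=cv2.INTER_CUBIC))
print("tip",(u-o+.5)*10-.5,"filter",(f-o+.5)*10-.5, (proj(c,[tip+[.01,0,0],tip+[0,.01,0],tip+[0,0,.01]])-u)*10)
E
```

```text
t: 12.18
eef_pos: [0.5519, -0.2191, 0.1122]
orientation: [3.125, 0.321, 0.002]
contact_force: [-0.3, -0.2, -1.6]
gripper_width: 0.0283
grasp_force: 25.0
t 12.18 pos [ 0.5519 -0.2191  0.1122] yaw 11.74 tilt 0.07 F [-0.29 -0.23 -1.57] w 0.0283 gf 25.0
units [-0.007 -0.006  0.214] turn -0.003
tip [364.0968913  309.93749848] filter [362.12999027 367.5414406 ] [[-30.15183949  -7.07858681]
 [-14.30894406  12.58041076]
 [  1.2754642  -30.26422985]]
```

View pics/s5.png

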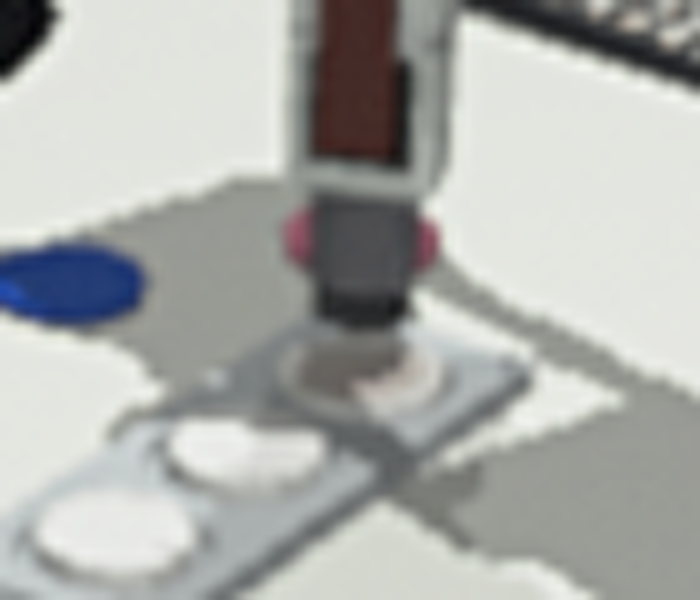

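The nose at crop (362,309) stands over the filter centre at about (363,369), 18 mm lower, as expected. I'll nudge 1–2 mm toward the mean estimate and press.

```bash
python3 -m crank '[[[-0.005,-0.015,0.04],0],[[-0.005,-0.015,0.08],0],[[-0.005,-0.015,0.11],0],[[-0.005,-0.015,0.125],0],[[-0.005,-0.015,0.14],0],[[-0.005,-0.015,0.155],0],[[-0.005,-0.015,0.17],0],[[-0.005,-0.015,0.185],0],[[-0.005,-0.015,0.2],0],[[-0.005,-0.015,0.2],0],[[-0.005,-0.015,0.2],0],[[-0.005,-0.015,0.2],0]]'
python3 -m crank '[[[0,0,0],0],[[0,0,0],0],[[0,0,0],0],[[0,0,0],0],[[0,0,0],0],[[0,0,0],0],[[0,0,0],0],[[0,0,0],0],[[0,0,0],0],[[0,0,0],0],[[0,0,0],0],[[0,0,0],0]]'
python3 - <<'E'
from h import *
F=[]
for i in range(8):
    c=robot.read_camera("scene"); F.append(robot.read_state()["contact_force"])
print(np.mean(F,0).round(2)); units(.551,-.2175,.0866,12)
w=robot.read_camera("wrist"); b=w["color"]; print("wrist pred", proj(w,[[.551,-.2175,.013]]))
im=c["color"].astype(int); f=proj(c,[[.551,-.2175,.013]])[0].astype(int); x,y=f
q=im[y-25:y+20,x-20:x+20]
# dark nose/barrel: lowest row & column span; bright filter rim span
g=q.mean(2); m=(g<110)&(q.max(2)-q.min(2)<25)
rows=np.where(m[20:].any(1))[0]; print("f px",f)
for r in range(10,40): 
    k=np.where(m[r])[0]; br=np.where(g[r]>215)[0]
    print(y-25+r, (x-20+k.min(),x-20+k.max(),len(k)) if len(k) else None, end=" ")
E
```

```text
t: 13.23
eef_pos: [0.5507, -0.2177, 0.0879]
orientation: [3.125, 0.321, 0.0]
contact_force: [-2.4, -0.2, 1.5]
gripper_width: 0.028
grasp_force: 25.0
t: 14.23
eef_pos: [0.5507, -0.2177, 0.0874]
orientation: [3.125, 0.321, 0.0]
contact_force: [-1.5, 0.5, 2.2]
gripper_width: 0.0279
grasp_force: 25.0
[-1.62  0.19  2.33]
t 14.63 pos [ 0.5507 -0.2177  0.0875] yaw 11.72 tilt 0.01 F [-1.18  0.32  2.17] w 0.0281 gf 25.0
units [ 0.003 -0.001  0.007] turn -0.003
wrist pred [[277.16108237 231.87299537]]
f px [313 187]
172 (np.int64(309), np.int64(318), 3) 173 (np.int64(308), np.int64(318), 4) 174 (np.int64(308), np.int64(318), 11) 175 (np.int64(312), np.int64(318), 7) 176 None 177 None 178 (np.int64(309), np.int64(313), 5) 179 (np.int64(309), np.int64(319), 11) 180 (np.int64(309), np.int64(319), 11) 181 (np.int64(309), np.int64(319), 11) 182 (np.int64(309), np.int64(319), 11) 183 (np.int64(308), np.int64(319), 12) 184 (np.int64(308), np.int64(319), 12) 185 (np.int64(308), np.int64(319), 12) 186 (np.int64(309), np.int64(319), 11) 187 (np.int64(308), np.int64(318), 11) 188 (np.int64(308), np.int64(318), 11) 189 (np.int64(308), np.int64(316), 9) 190 (np.int64(305), np.int64(312), 4) 191 (np.int64(305), np.int64(327), 3) 192 None 193 (np.int64(309), np.int64(314), 6) 194 (np.int64(310), np.int64(315), 6) 195 (np.int64(311), np.int64(317), 7) 196 (np.int64(311), np.int64(319), 9) 197 (np.int64(315), np.int64(318), 4) 198 (np.int64(316), np.int64(318), 3) 199 (np.int64(315), np.int64(317), 3) 200 None 201 None
```

The nose face at scene (313.7,187.6) coincides with the filter centre seen earlier at (313.8,187.3–187.9). About 6.3 mm is pushed in, so I'll add 1 mm for margin and hand in.

```bash
python3 -m crank '[[[0,0,0.005],0],[[0,0,0.01],0],[[0,0,0.01],0],[[0,0,0.01],0],[[0,0,0.01],0],[[0,0,0.01],0],[[0,0,0.01],0],[[0,0,0.01],0],[[0,0,0.01],0],[[0,0,0.01],0],[[0,0,0.01],0],[[0,0,0.01],0]]'
python3 -m crank '[[[0,0,0],0],[[0,0,0],0],[[0,0,0],0],[[0,0,0],0],[[0,0,0],0],[[0,0,0],0],[[0,0,0],0],[[0,0,0],0],[[0,0,0],0],[[0,0,0],0],[[0,0,0],0],[[0,0,0],0]]'
python3 -c "
from plant import robot
print(robot.close_job())"
```

```text
t: 15.68
eef_pos: [0.5507, -0.2177, 0.0863]
orientation: [3.125, 0.321, 0.0]
contact_force: [-1.4, -0.0, 2.6]
gripper_width: 0.0278
grasp_force: 25.0
t: 16.68
eef_pos: [0.5507, -0.2177, 0.0863]
orientation: [3.125, 0.321, 0.0]
contact_force: [-1.1, -0.3, 2.7]
gripper_width: 0.0278
grasp_force: 25.0
the job is handed in; nothing more can be done
None
```

I zeroed the head on the tile for about 2.4 s and handed the job in at about 16.7 s, with the head still gripped upright, centred on the filter and its nose pushed in about 7 mm (about 4.5 N); no verdict came back.

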